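Move the squeeze-tab cap from the spent drying canister to the fresh one

TASK

The cartridge in the capped drying canister is spent: squeeze the cap's two side tabs together, turn the cap anticlockwise until its lugs are free, and lift it off. Fit it to the open canister: with the tabs squeezed, feel its lugs into the entries of the collar, press it down against the spring, turn it clockwise to its stop and let go, so that both tabs spring out into the notches and the cap sits locked and level. The collars are brittle, so go gently, and leave the other things where they are.

Things in the scene. Friction and masses are not known exactly. Their poses are not given: they have to be found in the camera images.
- cap: White round cap with a hose barb, 59 mm high, about 0.1 kg. Origin: centre of its underside, z up. Two grey tabs at +y and -y: flat pads 26 mm wide, 24 to 42 mm above the origin, 68 mm across, 58 mm when squeezed. Two bayonet lugs at +x and -x: 59 mm across, 44 deg of arc, from 3 to 8.5 mm above the origin, tapered underneath; plain nose 50 mm across. A half turn makes no difference.
- canister_1: The canister that starts capped and locked: clear jar 72 mm across in a fixed foot plate 84 x 100 x 8 mm, grey collar 74 mm across on top, its rim 113 mm above the worktop. Origin: on the jar's axis at worktop height, z up. Here the collar's notches lie at +y and -y; locked, the cap has the canister's heading. The collar breaks if the cap presses on it with over 60 N, all contacts added.
- canister_2: The open canister, same make and sizes, same strength, also fixed. Origin: on the jar's axis at worktop height, z up. Its collar is screwed on tight and not measured: the notches may stand up to 15 deg either way from +y and -y. The cap's origin is 92.5 mm above this origin when locked and 91 mm when pressed down until its shoulder sits on the ledges inside the collar.
- mouth_2 (a point): Centre of the open collar's rim. Bore 62 mm; 8 mm down, two ledges (52 mm across, 4 mm thick) leave two entries for the lugs: the cap drops in when turned 52 to 64 deg anticlockwise of locked. Cap origin above the worktop: 102 mm with lugs on the ledges, 95.5 mm where the sprung plate meets it with 5 N, 91 mm at 9.5 N. Then it turns clockwise to a hard stop, 1.5 deg past the notches' middle.
- tab_1 (a joint): How far the tab at the cap's +y side is pushed in, m: 0 out (its pawl stands in a notch of the collar, 15 mm wide, open at the top), 0.005 in against its stop. From 0.004 on the pawl is clear of the collar's wall. The spring takes 4.5 N at first and 12 N when fully in.
- tab_2 (a joint): The same for the tab at the cap's -y side.
- clip: Bystander: green plastic joint clip, 30 x 27 x 17 mm, between robot and canisters; origin under its centre.
- spoon: Bystander: thin steel spatula, 157 mm long, lying between the canisters; origin under its middle.
- flask: Bystander: conical flask, 64 mm wide, 104 mm high, behind the canisters; origin under its centre.
- bottle: Bystander: clear reagent bottle with white cap, 62 mm wide, 125 mm high, behind the canisters; origin under its centre.
There are look-alikes about, which are no part of the job. Leave any blue or orange look-alike of the cap alone.

How it is judged:
By the outcome, as a careful person would: the job done as asked, in the order asked, and still so for the second after the job is handed in, with the robot touching nothing.
It also fails if it takes over 58 s, if anything falls off the work surface, if the arm or the gripper's body presses on something with over 40 N, if the wrist force passes 120 N, or if a joint passes its speed limit or range.

ROBOT

A 6-joint arm with a two-finger parallel gripper is mounted at the origin on a cart in front of the work surface, level with it; the furniture and walls round the work are solid. World frame = base frame: x ahead of the robot, y to its left, z up, the work surface at z = 0. Lengths are in m, angles in rad, forces in N, time in s.
With the tool pointing down it reaches from about 0.25 to 0.775 m from the base axis. Payload 4 kg.
Tool frame: the origin (TCP) lies at the very end of the fingers, on their centre line; the grasp point (between the pads) lies 19 mm behind it; z points along the fingers, y is the line along which they close (so a half turn about z gives the same grasp; the last joint's range is limited). The gripper opens to 94 mm and grips with 3 to 60 N. Pads are 16 mm wide; open, the fingers measure 119 mm over their backs; the gripper's body (75 mm by 177 mm) begins 78 mm behind the grasp point.
Start: joints at [-1.444, 0.087, 1.371, -0, 1.684, -0.103], TCP at [0.125, -0.536, 0.206] pointing down, gripper open.
Joint ranges: [-3.1, 3.1], [-0.76, 2.03], [0.27, 2.55], [-1.08, 4.22], [0.17, 2.65], [-2.57, 2.57]. Speed limits (rad/s): [2.79, 2.79, 3.14, 3.14, 3.14, 3.14].

INTERFACE

Orientations are given as [roll, pitch, yaw] about the fixed x, y, z axes, in that order (R = Rz(yaw) Ry(pitch) Rx(roll)).
In Python, from bench import robot gives the robot as it stands. The module is installed in compiled form; this text tells all that it offers.
- The arm moves only by the tool move_arm, never from a script. Its argument "deltas" is one flat list of numbers, 7 for each row, row after row: the turn, a rotation vector about the tool's x, y, z in rad, then the shift along the tool's x, y, z in cm, then the closure, from -1 (fully open) to 1 (shut). A call has 1 to 8 rows; each row is the pose to reach, as a shift and turn from the pose commanded when the call began, along the tool's axes at that moment; what a row does not reach only later rows make up. A row lasts 1/10 s, in which the tool goes at most 50 mm and 8.59 degrees, less where a joint would pass 70% of its speed; a pose out of reach is approached as far as the arm can. A call with a gripper value outside its range is refused whole. The fingers move at their own pace and stop on an object; the grip force is fixed at half the most. Time passes only in rows, so rows that repeat a pose let the fingers close. It gives the time, the measured TCP pose, the force, the opening and the grip force at its end, in the units of the state.
- robot.get_obs(): the state, without advancing time (a new reading comes with each control period).
- robot.snapshot(name): name is "side" or "top" or "wrist"; returns a dict with "image" (420x560x3 uint8, red, green, blue), "depth" (420x560 float32, m along the optical axis (not along the pixel's ray), 0 where there is no reading), "fov_y" (degrees; the focal length in pixels is half the picture's height over the tangent of half this angle, whatever the lens; pixels are square), "cx", "cy" (the principal point, pixels), "D" ([k1, k2, p1, p2, k3] as OpenCV has them; the pictures are not rectified), "origin" and "orientation" of the camera in the world; the wrist camera has in their place "T_tool_cam" (4x4, takes a point from camera to tool coordinates, whose origin is the TCP and whose axes are the flange's). Camera axes: x right, y up, looking along -z (the intrinsics and any distortion apply to the point x, -y, -z); pixel columns grow to the right and rows downward; lengths in m; the calibration is good to about 2 mm. A picture is of the moment at which its call begins: read the wrist's pose just before it.
- robot.close_job(): hands the job in; it is judged then, once.
The state is a dict: "time": time; "joint_positions": joint angles; "qvel": joint speeds; "joint_torque": joint torques, N m; "tool_pos": TCP position; "ee_rot": TCP orientation; "wrist_force": force on the tool from outside, world axes, zero at the start; "wrist_torque": the same for the moment, N m; "width": finger opening in m; "finger_force": force on a finger pad.
Only numpy, scipy, OpenCV 4.12 (cv2) and the standard library are available. Lean on these libraries where they do the work, as an engineer would, in place of code of your own. Each camera call takes 0.05 s, during which the arm holds its last target. There are 200 camera calls.

## Working session

There is one attempt and no reset: what is moved stays moved. The work goes in short steps, Python scripts to look and compute and a tool call to move; the robot and the scene stay as the last step left them, time stands still between calls to the robot, and variables do not carry over. Pictures are saved under pics/ and viewed, at most 10 in all, crops included, and the job is handed in when it is done.

Besides the shell and the picture viewer there is one more tool, called after "Emit:" as name(argument=value, ...), one argument or row to a line, values as JSON. move_arm: Moves the arm, as the interface text tells. Its arguments: {"type":"object","properties":{"deltas":{"type":"array","items":{"type":"number"}}},"required":["deltas"]}

```bash
mkdir -p pics; cat > h.py <<'E'
import numpy as np, cv2, pickle
from bench import robot
from scipy.spatial.transform import Rotation as R
def snap(n):
    o=robot.get_obs(); s=robot.snapshot(n)
    f=s["image"].shape[0]/2/np.tan(np.radians(s["fov_y"])/2)
    s["K"]=np.array([[f,0,s["cx"]],[0,f,s["cy"]],[0,0,1]]); s["D"]=np.array(s["D"],float)
    if "T_tool_cam" in s:
        T=np.eye(4); T[:3,:3]=R.from_euler("xyz",o["ee_rot"]).as_matrix(); T[:3,3]=o["tool_pos"]
        T=T@np.array(s["T_tool_cam"]); s["Rm"]=T[:3,:3]; s["o"]=T[:3,3]
    else:
        q=np.array(s["orientation"]); s["o"]=np.array(s["origin"])
        s["Rm"]=q if q.shape==(3,3) else R.from_euler("xyz",q).as_matrix()
    return s
def rays(s,uv):
    p=cv2.undistortPoints(np.array(uv,float).reshape(-1,1,2),s["K"],s["D"]).reshape(-1,2)
    d=np.c_[p[:,0],-p[:,1],-np.ones(len(p))]
    return d@s["Rm"].T
def onplane(s,uv,z):
    d=rays(s,uv); return s["o"]+d*((z-s["o"][2])/d[:,2])[:,None]
def cloud(s):
    h,w=s["depth"].shape; v,u=np.mgrid[:h,:w]
    P=s["o"]+rays(s,np.c_[u.ravel(),v.ravel()])*s["depth"].ravel()[:,None]
    P[s["depth"].ravel()==0]=np.nan
    return P.reshape(h,w,3)
def save(s,name,box=None,k=1):
    im=s["image"][:,:,::-1]
    if box: im=im[box[1]:box[3],box[0]:box[2]]
    cv2.imwrite("pics/"+name,cv2.resize(im,None,fx=k,fy=k,interpolation=cv2.INTER_CUBIC))
E
python3 - <<'E'
from h import *
o=robot.get_obs(); print({k:np.round(v,4) for k,v in o.items()})
for n in("top","side"):
    s=snap(n); save(s,n+"0.png"); pickle.dump(s,open(n+".pkl","wb")); print(s["o"],np.round(s["Rm"],2).tolist(),s["fov_y"],s["D"])
E
```

```text
{'time': np.float64(0.0), 'joint_positions': array([-1.4441,  0.088 ,  1.3723, -0.    ,  1.6836, -0.1031]), 'qvel': array([ 0.0006,  0.0009,  0.0008, -0.0011, -0.0003, -0.0009]), 'joint_torque': array([-6.00000e-04, -3.40180e+01, -3.02432e+01,  7.17000e-02,
        3.31000e-02, -2.00000e-04]), 'tool_pos': array([ 0.1252, -0.535 ,  0.2043]), 'ee_rot': array([-3.1394e+00, -2.0000e-04,  2.2980e-01]), 'wrist_force': array([ 0.4058,  1.1882, -0.9888]), 'wrist_torque': array([-0.008 ,  0.0233, -0.0054]), 'finger_force': np.float64(0.0), 'width': np.float64(0.0943)}
[ 0.43347355 -0.12282332  0.97287136] [[0.03, 0.98, -0.18], [-1.0, 0.03, 0.02], [0.03, 0.18, 0.98]] 50.514280029939535 [-0.13870852  0.          0.          0.          0.        ]
[ 0.18205931 -0.69249958  0.5582025 ] [[0.8, 0.33, -0.5], [-0.6, 0.46, -0.65], [0.02, 0.82, 0.57]] 51.36403916819387 [-0.06562065  0.          0.          0.          0.        ]
```

View pics/top0.png

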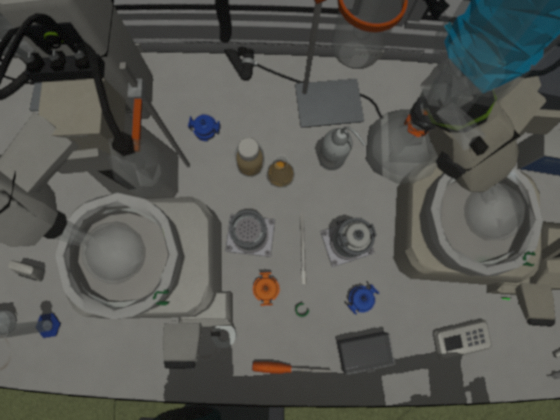

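View pics/side0.png

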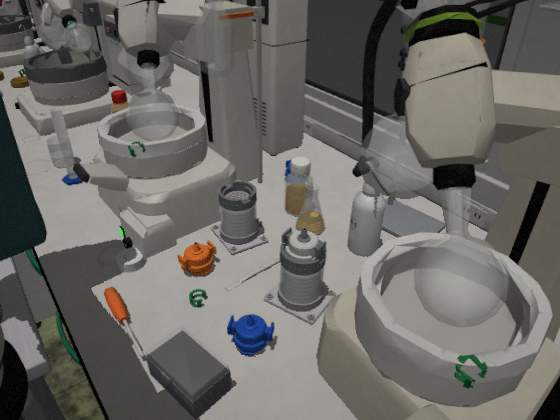

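Top view: the capped canister is at about (355,237) and the open one at (248,230). The blue caps (362,299), (204,127) and the orange cap (266,288) are look-alikes lying loose. The white cap on the collar at (355,237) fits the description, and an enlarged crop will confirm it.

```bash
python3 - <<'E'
from h import *
s=pickle.load(open("top.pkl","rb")); C=cloud(s)
save(s,"crop1.png",(210,190,400,320),4)
for nm,(u,v),r in(("c1",(355,237),30),("c2",(248,230),30)):
    m=np.zeros(C.shape[:2],bool); m[v-r:v+r,u-r:u+r]=1
    P=C[m]
    for lo,hi in((.005,.012),(.1,.118),(.118,.14),(.14,.17)):
        Q=P[(P[:,2]>lo)&(P[:,2]<hi)]
        if len(Q)>5:
            (c,sz,a)=cv2.minAreaRect(Q[:,:2].astype(np.float32)); print(nm,lo,len(Q),np.round(Q.mean(0),4),"rect",np.round(c,4),np.round(sz,4),round(a,1),"z90",np.round(np.percentile(Q[:,2],90),4))
E
```

```text
c1 0.005 383 [ 0.5296 -0.2654  0.0086] rect [ 0.5605 -0.3012] [0.1187 0.1386] 12.0 z90 0.011
c1 0.1 479 [ 0.5402 -0.2808  0.1119] rect [ 0.5436 -0.2828] [0.0741 0.072 ] 9.3 z90 0.1165
c1 0.118 644 [ 0.5429 -0.2822  0.1325] rect [ 0.5437 -0.2831] [0.0703 0.0552] 78.1 z90 0.1365
c1 0.14 29 [ 0.5431 -0.2824  0.1495] rect [ 0.5437 -0.2825] [0.0079 0.009 ] 89.4 z90 0.1535
c2 0.005 487 [ 0.5419 -0.08    0.0085] rect [ 0.5659 -0.0655] [0.1223 0.1183] 6.3 z90 0.0107
c2 0.1 538 [ 0.5535 -0.0714  0.1097] rect [ 0.5525 -0.0709] [0.0727 0.073 ] 1.4 z90 0.1148
```

View pics/crop1.png

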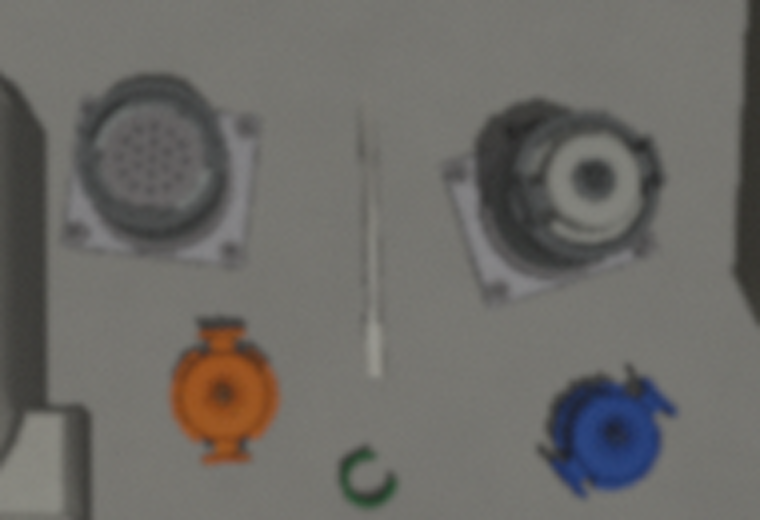

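The crop confirms the white cap (crop px (595,178)) with dark tabs locked on the right-hand canister. The look-alikes are blue and orange and lie loose. Next I check obstacle heights and the exact headings.

```bash
python3 - <<'E'
from h import *
s=pickle.load(open("top.pkl","rb")); C=cloud(s)
P=C.reshape(-1,3); P=P[~np.isnan(P[:,0])]
s2=pickle.load(open("side.pkl","rb")); Q=cloud(s2).reshape(-1,3); P=np.r_[P,Q[~np.isnan(Q[:,0])]]
P=P[P[:,2]<.6]
print("max z (cm) grid; rows x .25-.80, cols y .15..-.55")
ys=np.arange(.15,-.56,-.05)
print("      "+" ".join(f"{y:5.2f}" for y in ys))
for x in np.arange(.25,.8,.05):
    r=[]
    for y in ys:
        m=(abs(P[:,0]-x)<.025)&(abs(P[:,1]-y)<.025); r.append(100*np.percentile(P[m,2],99) if m.sum()>3 else -9)
    print(f"{x:.2f}  "+" ".join(f"{a:5.0f}" for a in r))
w=snap("wrist"); print(np.round(w["T_tool_cam"],3).tolist(),w["fov_y"],w["D"])
E
```

```text
max z (cm) grid; rows x .25-.80, cols y .15..-.55
       0.15  0.10  0.05 -0.00 -0.05 -0.10 -0.15 -0.20 -0.25 -0.30 -0.35 -0.40 -0.45 -0.50 -0.55
0.25      0     0     0     0     0     2     2     2     2     6     0     0     0     0     0
0.30      0     0    19    19     2     3     2     0     6     6     6     5     0     3     3
0.35      9     7    19    18     7     0     0     0     6     6     6     0     1     3     3
0.40     19    19    19    12     7     4     3     2     0     6     4     0     0     1     1
0.45     26    24    19    12     7     6     4     0     0     4     4    10    11    19    19
0.50     26    25    19    12    11    11     0     1    13    13     1    15    19    19    19
0.55     24    39    39    12    12    11     0     1    14    15     1    19    22    26    26
0.60     39    46    52    12    12    11     0     1    11    28    50    43    40    36    26
0.65     56    53    53     0     0     4     5     0     0    60    60    48    44    39    23
0.70     57    53    46     0    13    13    11    12    21    60    48    49    51    41    40
0.75     47    44     4     2    13    13     0    12    21    58    48    48    42    42    41
[[-0.0, 0.972, 0.233, 0.067], [1.0, 0.0, -0.0, -0.002], [-0.0, 0.233, -0.972, -0.179], [0.0, 0.0, 0.0, 1.0]] 61.15067077864031 [-0.09010833  0.          0.          0.          0.        ]
```

```bash
python3 - <<'E'
from h import *
for n in("top","side"):
    s=pickle.load(open(n+".pkl","rb")); C=cloud(s); P=C.reshape(-1,3)
    for nm,c in(("c1",(.5435,-.2828)),("c2",(.5525,-.071))):
        print(n,nm)
        for lo,hi in((.19,.25),(.25,.32),(.32,.4),(.4,.6)):
            m=np.where((P[:,2]>lo)&(P[:,2]<hi)&(np.hypot(P[:,0]-c[0],P[:,1]-c[1])<.2))[0]
            if len(m)<5: print(lo,len(m)); continue
            d=np.hypot(*(P[m,:2]-c).T); k=m[np.argsort(d)[[3,20] if len(m)>20 else [3]]]
            print(lo,len(m),[(np.round(P[i],3).tolist(),(int(i%560),int(i//560))) for i in k])
# plate corner headings from top: tabs mask
s=pickle.load(open("top.pkl","rb")); C=cloud(s)
for nm,c in(("c1",(.5435,-.2828)),("c2",(.5525,-.071))):
    g=s["image"].mean(2); P=C
    m=(abs(P[...,0]-c[0])<.08)&(abs(P[...,1]-c[1])<.08)&(P[...,2]<.012)
    v,u=np.where(m); L=g[v,u]; 
    t=(L>np.percentile(L,50))
    print(nm,np.percentile(L,[5,25,50,75,95]).round())
    # plate brighter/bluish
    col=s["image"][v,u].astype(int); b=col[:,2]-col[:,0]; print(np.percentile(b,[5,25,50,75,95]))
    k=b>4
    if k.sum()>30:
        X=onplane(s,np.c_[u[k],v[k]],.008)[:,:2].astype(np.float32); print(k.sum(),cv2.minAreaRect(X))
E
```

```text
top c1
0.19 1012 [([0.627, -0.311, 0.246], (386, 178)), ([0.636, -0.297, 0.249], (378, 172))]
0.25 3193 [([0.617, -0.325, 0.267], (397, 181)), ([0.616, -0.328, 0.265], (399, 182))]
0.32 2753 [([0.615, -0.358, 0.397], (446, 161)), ([0.616, -0.358, 0.393], (445, 161))]
0.4 8765 [([0.609, -0.343, 0.48], (460, 145)), ([0.61, -0.345, 0.478], (461, 145))]
top c2
0.19 1171 [([0.494, 0.045, 0.19], (178, 253)), ([0.508, 0.053, 0.191], (174, 245))]
0.25 93 [([0.598, 0.039, 0.317], (169, 178)), ([0.605, 0.038, 0.318], (170, 173))]
0.32 1319 [([0.597, 0.039, 0.343], (165, 174)), ([0.597, 0.039, 0.384], (158, 166))]
0.4 2576 [([0.599, 0.045, 0.402], (151, 161)), ([0.587, 0.05, 0.402], (146, 170))]
side c1
0.19 1298 [([0.623, -0.32, 0.247], (364, 171)), ([0.63, -0.307, 0.247], (361, 166))]
0.25 4056 [([0.617, -0.326, 0.259], (365, 166)), ([0.618, -0.326, 0.266], (366, 162))]
0.32 5347 [([0.62, -0.353, 0.379], (394, 90)), ([0.617, -0.356, 0.388], (396, 84))]
0.4 7054 [([0.608, -0.346, 0.481], (396, 3)), ([0.612, -0.346, 0.477], (398, 6))]
side c2
0.19 876 [([0.498, 0.048, 0.191], (179, 139)), ([0.492, 0.049, 0.19], (176, 140))]
0.25 367 [([0.602, 0.038, 0.313], (224, 69)), ([0.598, 0.042, 0.311], (221, 70))]
0.32 1733 [([0.597, 0.039, 0.36], (220, 44)), ([0.598, 0.04, 0.345], (221, 52))]
0.4 579 [([0.594, 0.048, 0.403], (215, 19)), ([0.597, 0.049, 0.408], (216, 16))]
c1 [ 90. 115. 116. 117. 118.]
[-7. -6. -5. -5.  0.]
c2 [ 99. 114. 115. 116. 121.]
[-7. -6. -6. -5.  0.]
```

Emit:
move_arm(
  deltas=[0,0,0,44,-19,-5.6,-1,0,0,0,44,-19,-5.6,-1,0,0,0,44,-19,-5.6,-1,0,0,0,44,-19,-5.6,-1,0,0,0,44,-19,-5.6,-1,0,0,0,44,-19,-5.6,-1,0,0,0,44,-19,-5.6,-1,0,0,0,44,-19,-5.6,-1],
)

```text
time: 0.95
tool_pos: [0.4458, -0.2975, 0.2519]
ee_rot: [3.142, 0.0, 0.23]
wrist_force: [0.7, -0.5, 0.2]
width: 0.0938
finger_force: 0.0
```

Emit:
move_arm(
  deltas=[0,0,0,7.5,-3.2,-0.9,-1,0,0,0,7.5,-3.2,-0.9,-1,0,0,0,7.5,-3.2,-0.9,-1],
)

```text
time: 1.25
tool_pos: [0.513, -0.248, 0.2604]
ee_rot: [-3.14, -0.001, 0.236]
wrist_force: [-0.8, -0.4, 0.1]
width: 0.0942
finger_force: 0.0
```

```bash
python3 - <<'E'
from h import *
w=snap("wrist"); save(w,"w1.png"); pickle.dump(w,open("w1.pkl","wb")); o=robot.get_obs(); print(o["tool_pos"],o["ee_rot"],o["time"])
E
```

```text
[ 0.51126161 -0.24953661  0.26022414] [-3.14103950e+00  1.08472351e-03  2.33283333e-01] 1.3
```

View pics/w1.png

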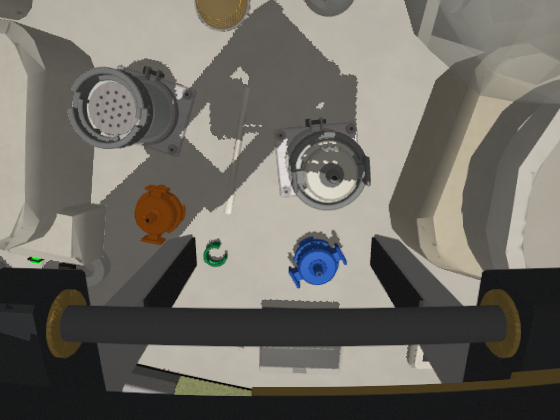

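The wrist view shows the capped c1 at (330,170), tabs near (367,170) and (293,175). The open c2 is at (112,107), showing its perforated cartridge. I enlarge both.

```bash
python3 - <<'E'
from h import *
w=pickle.load(open("w1.pkl","rb")); im=w["image"][:,:,::-1]
a=cv2.resize(im[110:220,275:385],(550,550),interpolation=cv2.INTER_CUBIC)[:, :400*1+150]
b=cv2.resize(im[55:155,60:200],(560,400),interpolation=cv2.INTER_CUBIC)
a=cv2.resize(im[115:215,280:380],(400,400),interpolation=cv2.INTER_CUBIC); b=cv2.resize(im[60:160,60:160],(400,400),interpolation=cv2.INTER_CUBIC)
cv2.imwrite("pics/crop2.png",np.clip(np.hstack([a,b])*1.3,0,255).astype(np.uint8))
C=cloud(w)
for nm,c in(("c1",(.5435,-.2828)),("c2",(.5525,-.071))):
    m=(np.hypot(C[...,0]-c[0],C[...,1]-c[1])<.06)
    P=C[m]
    for lo,hi in((.106,.1155),(.1165,.1345),(.1345,.16)):
        Q=P[(P[:,2]>lo)&(P[:,2]<hi)]
        if len(Q)<10: continue
        (cc,sz,a)=cv2.minAreaRect(Q[:,:2].astype(np.float32)); print(nm,lo,len(Q),"rect",np.round(cc,4),np.round(sz,4),round(a,1),cv2.minEnclosingCircle(Q[:,:2].astype(np.float32)),Q[:,2].max())
E
```

```text
c1 0.106 1417 rect [ 0.5442 -0.2806] [0.0733 0.0696] 16.2 ((0.5441652536392212, -0.2816149592399597), 0.037248291075229645) 0.11548860806335426
c1 0.1165 2481 rect [ 0.5444 -0.2812] [0.0552 0.0691] 19.5 ((0.544447660446167, -0.28138864040374756), 0.03607301786541939) 0.1344959866035127
c1 0.1345 507 rect [ 0.5452 -0.2811] [0.0375 0.0664] 17.5 ((0.545107901096344, -0.2815171182155609), 0.03444382920861244) 0.1529833281080582
c2 0.106 1569 rect [ 0.5538 -0.0686] [0.0713 0.0734] 85.7 ((0.5538792014122009, -0.06834100931882858), 0.037924788892269135) 0.11484706775790243
```

View pics/crop2.png

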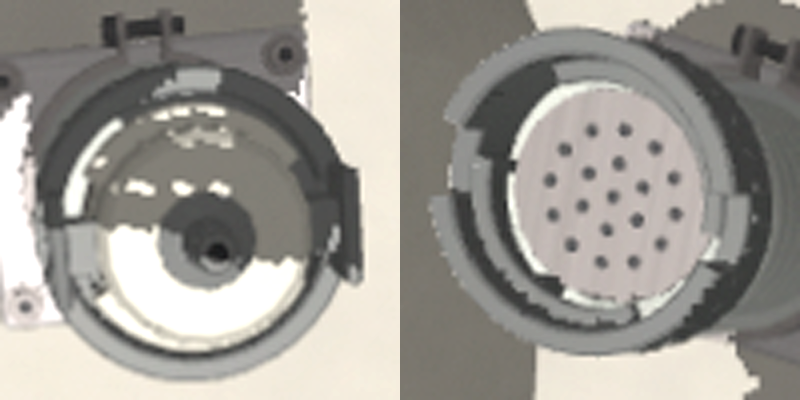

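```bash
cat > rim.py <<'E'
from h import *
from scipy.optimize import least_squares
def rim(s,c0,zr=(.1095,.117)):
    C=cloud(s); P=C[(np.hypot(C[...,0]-c0[0],C[...,1]-c0[1])<.045)&(C[...,2]>zr[0])&(C[...,2]<zr[1])]
    H=cv2.convexHull(P[:,:2].astype(np.float32))[:,0]
    f=lambda p:np.hypot(*(H-p[:2]).T)-p[2]
    p=least_squares(f,[*c0,.037],loss="soft_l1",f_scale=.001).x
    r=np.hypot(*(P[:,:2]-p[:2]).T); Q=P[(r>.0315)&(r<.0368)]
    a=np.degrees(np.arctan2(*(Q[:,:2]-p[:2]).T[::-1]))%360
    h,_=np.histogram(a,np.arange(0,361,3)); return p,np.median(Q[:,2]),h
if __name__=="__main__":
    import sys
    for f in sys.argv[1:]:
        s=pickle.load(open(f,"rb"))
        for c in((.5443,-.2813),(.5538,-.0686)):
            p,z,h=rim(s,c); print(f,np.round(p,4),round(z,4)); print([(3*i,int(n)) for i,n in enumerate(h) if n<=np.median(h)*.5])
E
python3 rim.py w1.pkl top.pkl
```

```text
w1.pkl [ 0.5446 -0.2817  0.0368] 0.1125
[(90, 3), (93, 2), (96, 0), (99, 0), (102, 0), (105, 0), (108, 0), (111, 0), (114, 0), (117, 0), (120, 0), (123, 2), (126, 2), (129, 2), (132, 2), (135, 4), (264, 5), (267, 4), (270, 2), (273, 0), (276, 0), (279, 0), (282, 0), (285, 0), (288, 0), (291, 0), (294, 0), (297, 0), (300, 0), (303, 2), (306, 1)]
w1.pkl [ 0.5539 -0.0686  0.037 ] 0.1124
[(72, 5), (75, 0), (78, 0), (81, 0), (84, 0), (87, 0), (90, 0), (93, 0), (96, 0), (99, 0), (255, 0), (258, 0), (261, 0), (264, 0), (267, 0), (270, 0), (273, 0), (276, 0), (279, 0)]
top.pkl [ 0.5439 -0.2837  0.0369] 0.1137
[(0, 1), (9, 1), (33, 1), (63, 1), (72, 1), (84, 1), (87, 1), (90, 0), (93, 1), (96, 0), (99, 0), (102, 1), (105, 1), (108, 0), (111, 1), (114, 0), (117, 0), (120, 0), (126, 0), (129, 1), (156, 1), (171, 1), (180, 1), (204, 1), (267, 0), (270, 1), (273, 1), (276, 0), (279, 0), (282, 0), (285, 0), (288, 0), (291, 0), (294, 0), (297, 0), (300, 0), (303, 0), (309, 1), (330, 1), (336, 1)]
top.pkl [ 0.5533 -0.0713  0.0368] 0.1136
[(18, 1), (33, 1), (51, 1), (69, 1), (75, 0), (78, 0), (81, 0), (84, 0), (87, 0), (90, 0), (93, 0), (96, 1), (99, 0), (108, 1), (252, 1), (255, 0), (258, 0), (261, 0), (264, 0), (267, 0), (270, 0), (273, 0), (276, 0), (279, 0), (294, 1), (354, 0)]
```

```bash
cat > clr.py <<'E'
from h import *
P=[]
for n in("top","side","w1"):
    C=cloud(pickle.load(open(n+".pkl","rb"))).reshape(-1,3)
    if n=="w1":
        o=np.array([.511,-.25]); C=C[np.hypot(C[:,0]-.511,C[:,1]+.25)>0]; C=C[C[:,2]<.24]
    C=C[(C[:,2]>.16)&(C[:,2]<.6)&(C[:,0]>.35)]; P.append(C)
P=np.vstack(P)
def box(c,h): return np.array(c),np.array(h)
BOX={"body":box((0,0,-.157),(.0375,.0885,.06)),"cam":box((.067,0,-.189),(.015,.03,.015)),"wrist":box((0,0,-.27),(.05,.05,.06))}
def clear(c,z,yaw,tilt):   # tool at yaw, tilted about tool y, pads centre at axis at z+.010 
    Rm=(R.from_euler("z",yaw,degrees=True)*R.from_euler("x",180,degrees=True)*R.from_euler("y",tilt,degrees=True))
    piv=np.array([*c,z+.010]); tcp=piv-Rm.apply([0,0,-.010])
    L=Rm.inv().apply(P-tcp); out={}
    for k,(b,h) in BOX.items():
        d=np.maximum(abs(L-b)-h,0); d=np.linalg.norm(d,axis=1); d.sort(); out[k]=round(d[8]*1000)
    return out
if __name__=="__main__":
    c1=(.5446,-.2817); c2=(.5539,-.0690)
    for y in(0,15,30,45,54,58):
        for t in(-20,-10,0,10,20): print("c1",y,t,clear(c1,.118,17.5+y,t),"up40",clear(c1,.158,17.5+y,t))
    for y in(0,20,40,58): print("c2",y,[(t,clear(c2,.118,-2+y,t)) for t in(-10,0,10)])
E
python3 clr.py
```

```text
c1 0 -20 {'body': 0, 'cam': 2, 'wrist': 0} up40 {'body': 0, 'cam': 15, 'wrist': 12}
c1 0 -10 {'body': 0, 'cam': 4, 'wrist': 9} up40 {'body': 0, 'cam': 23, 'wrist': 12}
c1 0 0 {'body': 11, 'cam': 17, 'wrist': 37} up40 {'body': 10, 'cam': 33, 'wrist': 27}
c1 0 10 {'body': 33, 'cam': 36, 'wrist': 58} up40 {'body': 28, 'cam': 53, 'wrist': 52}
c1 0 20 {'body': 39, 'cam': 58, 'wrist': 81} up40 {'body': 44, 'cam': 71, 'wrist': 76}
c1 15 -20 {'body': 0, 'cam': 31, 'wrist': 23} up40 {'body': 0, 'cam': 41, 'wrist': 36}
c1 15 -10 {'body': 0, 'cam': 30, 'wrist': 27} up40 {'body': 0, 'cam': 46, 'wrist': 36}
c1 15 0 {'body': 0, 'cam': 35, 'wrist': 36} up40 {'body': 0, 'cam': 51, 'wrist': 37}
c1 15 10 {'body': 13, 'cam': 44, 'wrist': 53} up40 {'body': 8, 'cam': 59, 'wrist': 44}
c1 15 20 {'body': 27, 'cam': 57, 'wrist': 68} up40 {'body': 22, 'cam': 72, 'wrist': 64}
c1 30 -20 {'body': 0, 'cam': 59, 'wrist': 43} up40 {'body': 0, 'cam': 66, 'wrist': 55}
c1 30 -10 {'body': 0, 'cam': 52, 'wrist': 43} up40 {'body': 0, 'cam': 66, 'wrist': 41}
c1 30 0 {'body': 0, 'cam': 52, 'wrist': 45} up40 {'body': 0, 'ca
[... 1344 characters left out ...]
m': 68, 'wrist': 27} up40 {'body': 0, 'cam': 81, 'wrist': 22}
c1 58 20 {'body': 0, 'cam': 59, 'wrist': 22} up40 {'body': 0, 'cam': 70, 'wrist': 22}
c2 0 [(-10, {'body': 20, 'cam': 85, 'wrist': 59}), (0, {'body': 21, 'cam': 79, 'wrist': 59}), (10, {'body': 32, 'cam': 79, 'wrist': 65})]
c2 20 [(-10, {'body': 3, 'cam': 54, 'wrist': 34}), (0, {'body': 32, 'cam': 55, 'wrist': 46}), (10, {'body': 45, 'cam': 64, 'wrist': 72})]
c2 40 [(-10, {'body': 24, 'cam': 20, 'wrist': 10}), (0, {'body': 41, 'cam': 34, 'wrist': 50}), (10, {'body': 48, 'cam': 58, 'wrist': 86})]
c2 58 [(-10, {'body': 32, 'cam': 6, 'wrist': 16}), (0, {'body': 43, 'cam': 32, 'wrist': 63}), (10, {'body': 57, 'cam': 63, 'wrist': 99})]
```

```bash
python3 - <<'E'
from h import *
t=pickle.load(open("top.pkl","rb")); s=pickle.load(open("side.pkl","rb"))
def cr(i,b): return cv2.resize(i["image"][b[1]:b[3],b[0]:b[2],::-1],(400,400),interpolation=cv2.INTER_CUBIC)
cv2.imwrite("pics/crop3.png",np.clip(np.hstack([cr(t,(330,90,440,200)),cr(s,(330,110,470,250))])*1.5,0,255).astype(np.uint8))
for n,i in(("top",t),("side",s)):
    C=cloud(i); m=(C[...,2]>.18)&(C[...,2]<.36)&(np.hypot(C[...,0]-.5446,C[...,1]+.2817)<.15)&(C[...,1]>-.345)
    P=C[m]; print(n,len(P),"z-bins:")
    for lo in np.arange(.18,.36,.02):
        Q=P[(P[:,2]>=lo)&(P[:,2]<lo+.02)]
        if len(Q)>3: print(round(lo,2),len(Q),np.round(Q.min(0),3),np.round(Q.max(0),3))
E
```

```text
top 2505 z-bins:
0.22 13 [ 0.638 -0.296  0.235] [ 0.686 -0.277  0.24 ]
0.24 175 [ 0.616 -0.343  0.24 ] [ 0.694 -0.277  0.26 ]
0.26 380 [ 0.615 -0.345  0.26 ] [ 0.694 -0.278  0.28 ]
0.28 645 [ 0.619 -0.345  0.28 ] [ 0.694 -0.28   0.3  ]
0.3 771 [ 0.63  -0.345  0.3  ] [ 0.694 -0.292  0.32 ]
0.32 349 [ 0.648 -0.345  0.32 ] [ 0.689 -0.308  0.34 ]
0.34 172 [ 0.657 -0.343  0.34 ] [ 0.689 -0.312  0.36 ]
side 1582 z-bins:
0.18 4 [ 0.659 -0.336  0.197] [ 0.663 -0.325  0.2  ]
0.2 63 [ 0.638 -0.343  0.2  ] [ 0.659 -0.304  0.219]
0.22 120 [ 0.624 -0.345  0.22 ] [ 0.643 -0.29   0.24 ]
0.24 199 [ 0.616 -0.345  0.24 ] [ 0.646 -0.283  0.26 ]
0.26 277 [ 0.616 -0.345  0.26 ] [ 0.655 -0.278  0.28 ]
0.28 369 [ 0.62  -0.345  0.28 ] [ 0.66  -0.283  0.3  ]
0.3 420 [ 0.633 -0.345  0.3  ] [ 0.684 -0.3    0.32 ]
0.32 130 [ 0.651 -0.345  0.32 ] [ 0.665 -0.319  0.333]
```

View pics/crop3.png

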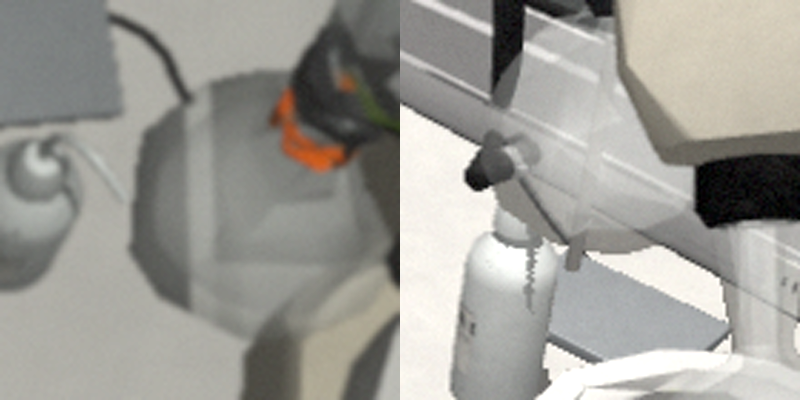

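Those crops show the obstacle beside c1 is the evaporator's glass receiving flask, a sphere of about 8 cm radius. I look for a lean of the tool about the closing axis that clears it during the turn.

```bash
cat > clr2.py <<'E'
from clr import *
import clr
c1=(.5446,-.2817)
g=P[(P[:,2]>.2)&(P[:,2]<.33)&(np.hypot(P[:,0]-.69,P[:,1]+.345)<.09)]
from scipy.optimize import least_squares
f=least_squares(lambda p:np.linalg.norm(g-p[:3],axis=1)-p[3],[.69,-.345,.275,.08],loss="soft_l1",f_scale=.003); print("sphere",f.x.round(3))
for H in(.05,.03):
    clr.BOX["body"]=box((0,0,-.097-H),(.0375,.0885,H)); print("body height",2*H)
    for y in(0,15,30,40,45,50,53):
        print(y,[(t,clear(c1,.119,17.5+y,t)["body"],clear(c1,.119,17.5+y,t)["wrist"]) for t in(-40,-30,-20,0,10,20,25,30,35,40,45)])
E
python3 clr2.py
```

```text
sphere [ 0.681 -0.339  0.261  0.063]
body height 0.1
0 [(-40, 0, 0), (-30, 0, 0), (-20, 0, 0), (0, 11, 38), (10, 33, 58), (20, 39, 81), (25, 39, 94), (30, 38, 105), (35, 38, 117), (40, 38, 130), (45, 38, 129)]
15 [(-40, 0, 22), (-30, 0, 22), (-20, 0, 24), (0, 0, 37), (10, 13, 52), (20, 27, 68), (25, 23, 78), (30, 21, 86), (35, 18, 95), (40, 18, 94), (45, 17, 88)]
30 [(-40, 0, 49), (-30, 0, 45), (-20, 0, 43), (0, 0, 45), (10, 0, 48), (20, 12, 57), (25, 18, 61), (30, 13, 67), (35, 7, 72), (40, 2, 65), (45, 0, 52)]
40 [(-40, 0, 65), (-30, 0, 57), (-20, 0, 52), (0, 0, 48), (10, 0, 47), (20, 2, 49), (25, 8, 50), (30, 12, 53), (35, 5, 55), (40, 0, 58), (45, 0, 43)]
45 [(-40, 2, 73), (-30, 0, 63), (-20, 0, 55), (0, 0, 45), (10, 0, 44), (20, 0, 44), (25, 3, 44), (30, 8, 46), (35, 6, 46), (40, 0, 50), (45, 0, 43)]
50 [(-40, 8, 77), (-30, 3, 69), (-20, 0, 58), (0, 0, 42), (10, 0, 38), (20, 0, 37), (25, 0, 37), (30, 3, 37), (35, 8, 37), (40, 0, 40), (45, 0, 35)]
53 [(-40, 12, 77), (-30, 4, 72), (-20, 1, 59), (0, 0, 40), (10, 0, 34), (20, 0, 32), (25, 0, 32), (30, 1, 32), (35, 5, 32), (40, 2, 34
[... 395 characters left out ...]
 0, 45), (10, 0, 48), (20, 12, 57), (25, 18, 61), (30, 13, 67), (35, 7, 72), (40, 2, 65), (45, 0, 52)]
40 [(-40, 0, 65), (-30, 0, 57), (-20, 0, 52), (0, 0, 48), (10, 0, 47), (20, 2, 49), (25, 8, 50), (30, 12, 53), (35, 5, 55), (40, 0, 58), (45, 0, 43)]
45 [(-40, 2, 73), (-30, 0, 63), (-20, 0, 55), (0, 0, 45), (10, 0, 44), (20, 0, 44), (25, 3, 44), (30, 8, 46), (35, 6, 46), (40, 0, 50), (45, 0, 43)]
50 [(-40, 8, 77), (-30, 3, 69), (-20, 0, 58), (0, 0, 42), (10, 0, 38), (20, 0, 37), (25, 0, 37), (30, 3, 37), (35, 8, 37), (40, 0, 40), (45, 0, 35)]
53 [(-40, 12, 77), (-30, 4, 72), (-20, 1, 59), (0, 0, 40), (10, 0, 34), (20, 0, 32), (25, 0, 32), (30, 1, 32), (35, 5, 32), (40, 2, 34), (45, 0, 28)]
```

```bash
cat > plan.py <<'E'
import json,sys,numpy as np
from scipy.spatial.transform import Rotation as R
def load():
    d=json.load(open("cmd.json")); return np.array(d["p"]),R.from_quat(d["q"])
def save(p,r): json.dump({"p":list(p),"q":list(r.as_quat())},open("cmd.json","w"))
def apply(row):  # commit the last row of a call as the commanded pose
    p,r=load(); p=p+r.apply(np.array(row[3:6])/100); r=r*R.from_rotvec(row[:3]); save(p,r)
def target(c,z,yaw,tilt,back=.010): # deg; pivot on cap axis at height z, 'back' m behind TCP
    r=R.from_euler("z",yaw,degrees=True)*R.from_euler("x",180,degrees=True)*R.from_euler("y",tilt,degrees=True)
    return np.array([c[0],c[1],z])+r.apply([0,0,back]),r
def delta(c,z,yaw,tilt):
    p,r=load(); pt,rt=target(c,z,yaw,tilt)
    return np.r_[(r.inv()*rt).as_rotvec().round(3),(r.inv().apply(pt-p)*100).round(2)]
C1=np.array([.5437,-.2832]); C2=np.array([.5531,-.0706])
E
python3 - <<'E'
from plan import *
save([.5100,-.2512,.2614],R.from_euler("xyz",[np.pi,0,.23]))
print(delta(C1,.20,17.5,33))
from clr import *
import clr
clr.BOX["body"]=box((0,0,-.147),(.0375,.0885,.05))
c2=(.5535,-.0696)
for y in(-3,15,30,45,58,66): print("c2",y,[(t,clear(c2,.119,y,t)) for t in(20,33)])
c1=(.5441,-.2825)
print([ (z,x,clear((c1[0]+x,c1[1]+a),.119+z,17.5+53.5,33)) for z,x,a in((0,0,0),(.02,0,0),(.03,0,0),(.03,-.02,.02),(.04,-.04,.04))])
E
```

```text
[ 0.022  0.576 -0.073  3.09   3.84   6.98 ]
c2 -3 [(20, {'body': 26, 'cam': 83, 'wrist': 84}), (33, {'body': 23, 'cam': 100, 'wrist': 108})]
c2 15 [(20, {'body': 44, 'cam': 81, 'wrist': 100}), (33, {'body': 44, 'cam': 111, 'wrist': 123})]
c2 30 [(20, {'body': 52, 'cam': 83, 'wrist': 114}), (33, {'body': 57, 'cam': 120, 'wrist': 150})]
c2 45 [(20, {'body': 60, 'cam': 89, 'wrist': 128}), (33, {'body': 73, 'cam': 129, 'wrist': 172})]
c2 58 [(20, {'body': 73, 'cam': 95, 'wrist': 137}), (33, {'body': 91, 'cam': 136, 'wrist': 140})]
c2 66 [(20, {'body': 84, 'cam': 97, 'wrist': 134}), (33, {'body': 87, 'cam': 138, 'wrist': 119})]
[(0, 0, {'body': 3, 'cam': 63, 'wrist': 31}), (0.02, 0, {'body': 0, 'cam': 61, 'wrist': 31}), (0.03, 0, {'body': 0, 'cam': 59, 'wrist': 31}), (0.03, -0.02, {'body': 20, 'cam': 86, 'wrist': 57}), (0.04, -0.04, {'body': 45, 'cam': 112, 'wrist': 82})]
```

```bash
python3 - <<'E'
from clr import *
import clr
clr.BOX={"body":box((0,0,-.147),(.0375,.0885,.05))}
c1=np.array((.5441,-.2825))
for e in(0,.004):
  for turn in(50,53,55):
    y=17.5+turn; d=-e*np.array([np.cos(np.radians(y)),np.sin(np.radians(y))])
    for z in(0,.006,.012): print(e,turn,z,[(t,clear(c1+d,.119+z,y,t)["body"]) for t in(28,31,34,37,40,43)])
S=np.array([.681,-.339,.261])
E
```

```text
0 50 0 [(28, 2), (31, 5), (34, 8), (37, 4), (40, 0), (43, 0)]
0 50 0.006 [(28, 1), (31, 3), (34, 6), (37, 8), (40, 2), (43, 0)]
0 50 0.012 [(28, 0), (31, 2), (34, 4), (37, 7), (40, 6), (43, 1)]
0 53 0 [(28, 0), (31, 2), (34, 4), (37, 7), (40, 1), (43, 0)]
0 53 0.006 [(28, 0), (31, 1), (34, 3), (37, 6), (40, 5), (43, 0)]
0 53 0.012 [(28, 0), (31, 0), (34, 2), (37, 4), (40, 6), (43, 3)]
0 55 0 [(28, 0), (31, 0), (34, 2), (37, 5), (40, 3), (43, 0)]
0 55 0.006 [(28, 0), (31, 0), (34, 1), (37, 3), (40, 6), (43, 1)]
0 55 0.012 [(28, 0), (31, 0), (34, 0), (37, 2), (40, 4), (43, 5)]
0.004 50 0 [(28, 4), (31, 6), (34, 6), (37, 1), (40, 0), (43, 0)]
0.004 50 0.006 [(28, 2), (31, 5), (34, 8), (37, 4), (40, 0), (43, 0)]
0.004 50 0.012 [(28, 1), (31, 4), (34, 6), (37, 8), (40, 3), (43, 0)]
0.004 53 0 [(28, 1), (31, 3), (34, 6), (37, 4), (40, 0), (43, 0)]
0.004 53 0.006 [(28, 0), (31, 2), (34, 4), (37, 7), (40, 2), (43, 0)]
0.004 53 0.012 [(28, 0), (31, 1), (34, 3), (37, 5), (40, 6), (43, 1)]
0.004 55 0 [(28, 0), (31, 1), (34, 4), (37, 6), (40, 0), (43, 0)]
0.004 55 0.006 [(28, 0), (31, 0), (34, 2), (37, 5), (40, 4), (43, 0)]
0.004 55 0.012 [(28, 0), (31, 0), (34, 1), (37, 3), (40, 6), (43, 2)]
```

```bash
python3 -c "
from plan import *
print(delta(C1,.20,17.5,36))"
```

```text
[ 0.024  0.628 -0.073  3.14   3.84   6.95 ]
```

Emit:
move_arm(
  deltas=[0.024,0.628,-0.073,3.14,3.84,6.95,-1,0.024,0.628,-0.073,3.14,3.84,6.95,-1,0.024,0.628,-0.073,3.14,3.84,6.95,-1,0.024,0.628,-0.073,3.14,3.84,6.95,-1,0.024,0.628,-0.073,3.14,3.84,6.95,-1,0.024,0.628,-0.073,3.14,3.84,6.95,-1,0.024,0.628,-0.073,3.14,3.84,6.95,-1],
)

```text
time: 2.0
tool_pos: [0.5488, -0.2822, 0.1916]
ee_rot: [3.141, -0.627, 0.304]
wrist_force: [-0.1, 0.0, -0.3]
width: 0.0941
finger_force: 0.0
```

```bash
python3 - <<'E'
from plan import *
apply([0.024,0.628,-0.073,3.14,3.84,6.95])
import h, pickle
O=[]
for i in range(5):
    o=h.robot.get_obs(); O.append(np.r_[o["tool_pos"],h.R.from_euler("xyz",o["ee_rot"]).as_rotvec()]); w=h.snap("wrist")
p,r=load(); print("meas",np.mean(O,0).round(4),np.std(O,0).round(4)); print("cmd",p.round(4),r.as_rotvec().round(4),o["joint_positions"].round(2),o["wrist_force"])
pickle.dump(w,open("w2.pkl","wb")); h.save(w,"w2.png")
from rim import *
C=cloud(w)
Q=C[(np.hypot(C[...,0]-.544,C[...,1]+.282)<.06)]
for lo,hi in((.105,.116),(.118,.134),(.136,.16)):
    q=Q[(Q[:,2]>lo)&(Q[:,2]<hi)]
    if len(q)>20: print(lo,len(q),cv2.minAreaRect(q[:,:2].astype(np.float32)),q[:,2].max())
E
```

```text
meas [ 0.5497 -0.2817  0.1922 -2.8691 -0.4419 -0.9322] [0.0006 0.0004 0.0003 0.0005 0.0018 0.0006]
cmd [ 0.5493 -0.2814  0.1919] [-2.8676 -0.4415 -0.9317] [-0.89 -0.01  1.63  0.6   1.31  0.28] [-0.60342038  0.56478993 -0.48361343]
0.105 1246 ((0.5547158122062683, -0.2788330912590027), (0.05229557305574417, 0.06959430873394012), 17.534852981567383) 0.11598408312570624
0.118 3172 ((0.5477267503738403, -0.2806519865989685), (0.042378127574920654, 0.06905611604452133), 18.865612030029297) 0.13399995611078844
0.136 346 ((0.5492900609970093, -0.2900945544242859), (0.018033510074019432, 0.03999147564172745), 29.26577377319336) 0.15268165773059253
```

View pics/w2.png

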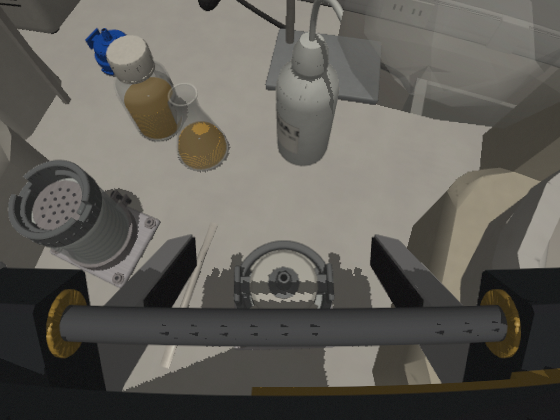

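The picture shows the cap between the fingers, barb at (283,277) and tabs at (240,280) and (328,275), midway between the fingers and parallel to them. I go down.

```bash
sed -i 's/^C1=np.array(\[.*\]); C2/C1=np.array([.5440,-.2824]); C2/' plan.py; python3 -c "
from plan import *
print(delta(C1,.129,17.5,36))"
```

```text
[-0.    0.   -0.   -4.13 -0.07  5.77]
```

Emit:
move_arm(
  deltas=[0,0,0,-2.1,-0.07,2.9,-1,0,0,0,-4.13,-0.07,5.77,-1,0,0,0,-4.13,-0.07,5.77,-1,0,0,0,-4.13,-0.07,5.77,-1],
)

```text
time: 2.65
tool_pos: [0.5504, -0.2798, 0.1207]
ee_rot: [-3.14, -0.629, 0.305]
wrist_force: [0.9, 0.5, 0.5]
width: 0.0941
finger_force: 0.0
```

Emit:
move_arm(
  deltas=[0,0,0,0,0,0,0.4,0,0,0,0,0,0,0.4,0,0,0,0,0,0,0.4,0,0,0,0,0,0,0.4,0,0,0,0,0,0,0.4,0,0,0,0,0,0,0.4],
)

```text
time: 3.25
tool_pos: [0.5507, -0.2813, 0.1226]
ee_rot: [3.138, -0.63, 0.307]
wrist_force: [-1.5, -0.9, 5.7]
width: 0.0563
finger_force: 30.0
```

```bash
python3 - <<'E'
from plan import *
apply([0,0,0,-4.13,-.07,5.77])
for t in(6.5,13,19.5,26,33,40,46.5,51,53.5): print(t,delta(C1,.1288,17.5+t,36).tolist())
E
```

```text
6.5 [0.066, -0.0, -0.092, -0.02, -0.06, 0.02]
13 [0.133, -0.0, -0.184, -0.03, -0.13, 0.01]
19.5 [0.2, -0.0, -0.275, -0.04, -0.19, -0.0]
26 [0.266, -0.0, -0.367, -0.06, -0.25, -0.02]
33 [0.338, -0.0, -0.466, -0.09, -0.32, -0.04]
40 [0.41, -0.0, -0.565, -0.12, -0.37, -0.06]
46.5 [0.477, -0.0, -0.657, -0.16, -0.42, -0.09]
51 [0.523, -0.0, -0.72, -0.19, -0.45, -0.11]
53.5 [0.549, -0.0, -0.755, -0.21, -0.47, -0.12]
```

Emit:
move_arm(
  deltas=[0.066,0,-0.092,-0.02,-0.06,0.02,0.4,0.133,0,-0.184,-0.03,-0.13,0.01,0.4,0.2,0,-0.275,-0.04,-0.19,0,0.4,0.2,0,-0.275,-0.04,-0.19,0,0.4],
)

```text
time: 3.65
tool_pos: [0.5505, -0.2797, 0.1224]
ee_rot: [3.14, -0.631, 0.648]
wrist_force: [-1.0, -1.2, 7.9]
width: 0.0564
finger_force: 30.0
```

```bash
python3 - <<'E'
from plan import *
apply([0.2,0,-0.275,-0.04,-0.19,0])
for t in(25,30,36,41,45,49,51,53.5): print(t,delta(C1,.1288,17.5+t,36).tolist())
import h
o=h.robot.get_obs(); print(o["wrist_force"],o["wrist_torque"],o["joint_positions"].round(2))
E
```

```text
25 [0.056, -0.0, -0.078, -0.0, -0.06, -0.0]
30 [0.107, -0.0, -0.149, -0.01, -0.11, -0.01]
36 [0.169, -0.0, -0.233, -0.02, -0.17, -0.01]
41 [0.22, -0.0, -0.304, -0.03, -0.22, -0.02]
45 [0.261, -0.0, -0.36, -0.05, -0.26, -0.03]
49 [0.302, -0.0, -0.417, -0.06, -0.29, -0.04]
51 [0.323, -0.0, -0.445, -0.07, -0.31, -0.05]
53.5 [0.349, -0.0, -0.48, -0.08, -0.33, -0.06]
[-0.96249773 -1.18709272  7.87924887] [ 0.22118257 -0.30872544  0.10133878] [-0.91  0.18  1.57  0.64  1.42 -0.1 ]
```

Turning freely with small side forces (about 1 N). I continue.

Emit:
move_arm(
  deltas=[0.056,0,-0.078,0,-0.06,0,0.4,0.107,0,-0.149,-0.01,-0.11,-0.01,0.4,0.169,0,-0.233,-0.02,-0.17,-0.01,0.4,0.22,0,-0.304,-0.03,-0.22,-0.02,0.4,0.261,0,-0.36,-0.05,-0.26,-0.03,0.4,0.261,0,-0.36,-0.05,-0.26,-0.03,0.4],
)

```text
time: 4.25
tool_pos: [0.5484, -0.2772, 0.1222]
ee_rot: [3.138, -0.63, 1.094]
wrist_force: [-0.1, 0.3, 8.1]
width: 0.0563
finger_force: 30.0
```

```bash
python3 - <<'E'
from plan import *
apply([0.261,0,-0.36,-0.05,-0.26,-0.03])
for t in(48,51,53,54,55): print(t,delta(C1,.1288,17.5+t,36).tolist())
import h
o=h.robot.get_obs(); print(o["wrist_force"],o["wrist_torque"],o["joint_positions"].round(2),o["ee_rot"])
E
```

```text
48 [0.031, -0.0, -0.043, 0.0, -0.03, -0.01]
51 [0.062, -0.0, -0.085, -0.0, -0.06, -0.01]
53 [0.082, -0.0, -0.113, -0.0, -0.08, -0.01]
54 [0.093, -0.0, -0.127, -0.0, -0.09, -0.01]
55 [0.103, -0.0, -0.142, -0.01, -0.1, -0.01]
[-0.07455691  0.25566302  8.0734127 ] [ 0.38156061 -0.23489712  0.07746817] [-0.88  0.37  1.34  0.58  1.69 -0.41] [ 3.13797692 -0.6302109   1.09431199]
```

Emit:
move_arm(
  deltas=[0.031,0,-0.043,0,-0.03,-0.01,0.4,0.062,0,-0.085,0,-0.06,-0.01,0.4,0.093,0,-0.127,0,-0.09,-0.01,0.4,0.093,0,-0.127,0,-0.09,-0.01,0.4],
)

```text
time: 4.65
tool_pos: [0.5472, -0.2765, 0.1223]
ee_rot: [3.139, -0.63, 1.251]
wrist_force: [0.3, -0.4, 7.2]
width: 0.0561
finger_force: 30.0
```

```bash
python3 - <<'E'
from plan import *
apply([0.093,0,-0.127,0,-0.09,-0.01])
for z in(.003,.006,.009,.012): print(z,delta(C1,.1288+z,17.5+54,36).tolist())
import h
o=h.robot.get_obs(); print(o["wrist_force"],o["wrist_torque"],o["ee_rot"])
E
```

```text
0.003 [-0.0, -0.0, -0.0, 0.17, 0.0, -0.24]
0.006 [-0.0, -0.0, -0.0, 0.35, 0.0, -0.48]
0.009 [-0.0, -0.0, -0.0, 0.52, 0.0, -0.73]
0.012 [-0.0, -0.0, -0.0, 0.7, 0.0, -0.97]
[ 0.30354387 -0.43215697  7.22809914] [ 0.38293758 -0.17478988  0.00705495] [ 3.13883102 -0.62963376  1.25111736]
```

Emit:
move_arm(
  deltas=[0,0,0,0.17,0,-0.24,0.4,0,0,0,0.35,0,-0.48,0.4,0,0,0,0.35,0,-0.48,0.4],
)

```text
time: 4.95
tool_pos: [0.5461, -0.2766, 0.126]
ee_rot: [-3.141, -0.628, 1.247]
wrist_force: [-0.6, -0.1, -0.8]
width: 0.0564
finger_force: 29.9
```

```bash
python3 - <<'E'
from plan import *
apply([0,0,0,.35,0,-.48])
for z,t in((.010,54),(.013,54),(.0135,48),(.0135,42),(.0135,36),(.014,30)): print(z,t,delta(C1,.1288+z,17.5+t,36).tolist())
E
```

```text
0.01 54 [-0.0, -0.0, -0.0, 0.23, 0.0, -0.33]
0.013 54 [-0.0, -0.0, -0.0, 0.41, 0.0, -0.57]
0.0135 48 [-0.062, -0.0, 0.084, 0.44, 0.06, -0.61]
0.0135 42 [-0.123, -0.0, 0.169, 0.43, 0.12, -0.62]
0.0135 36 [-0.185, -0.0, 0.254, 0.42, 0.18, -0.63]
0.014 30 [-0.246, -0.0, 0.338, 0.43, 0.24, -0.68]
```

Emit:
move_arm(
  deltas=[0,0,0,0.23,0,-0.33,0.4,0,0,0,0.41,0,-0.57,0.4,0,0,0,0.41,0,-0.57,0.4,-0.062,0,0.084,0.44,0.06,-0.61,0.4,-0.123,0,0.169,0.43,0.12,-0.62,0.4,-0.185,0,0.254,0.42,0.18,-0.63,0.4,-0.246,0,0.338,0.43,0.24,-0.68,0.4,-0.246,0,0.338,0.43,0.24,-0.68,0.4],
)

```text
time: 5.75
tool_pos: [0.547, -0.2766, 0.1343]
ee_rot: [-3.14, -0.628, 0.829]
wrist_force: [0.3, 0.5, -0.7]
width: 0.0561
finger_force: 29.9
```

```bash
python3 - <<'E'
from plan import *
apply([-0.246,0,0.338,.43,.24,-.68])
print(delta(C1,.1288+.03,17.5+30,36).tolist())
print(delta(C1+[-.02,.02],.1288+.06,17.5+30,36).tolist())
E
```

```text
[-0.0, -0.0, 0.0, 0.94, 0.0, -1.3]
[-0.0, -0.0, 0.0, 2.8, -2.82, -3.65]
```

Emit:
move_arm(
  deltas=[0,0,0,0.94,0,-1.3,0.4,0,0,0,0.94,0,-1.3,0.4,0,0,0,2.8,-2.82,-3.65,0.4,0,0,0,2.8,-2.82,-3.65,0.4],
)

```text
time: 6.15
tool_pos: [0.5292, -0.2581, 0.1847]
ee_rot: [3.133, -0.629, 0.836]
wrist_force: [-0.6, -0.9, -0.0]
width: 0.0566
finger_force: 29.9
```

```bash
python3 - <<'E'
from plan import *
apply([0,0,0,2.8,-2.82,-3.65])
print(delta(C2+[-.01,-.06],.185,30,36).tolist())
E
```

```text
[-0.18, -0.0, 0.248, 8.67, -7.32, 6.77]
```

```bash
cat > r2.py <<'E'
from rim import *; import sys
for f in sys.argv[1:]:
    s=pickle.load(open(f,"rb")); p,z,h=rim(s,(.5535,-.0696)); print(f,p.round(4),round(z,4),[(3*i,int(n)) for i,n in enumerate(h) if n<=np.median(h)*.5])
    C=cloud(s); 
E
python3 - <<'E'
from h import *
w=snap("wrist"); pickle.dump(w,open("w3.pkl","wb"))
d=w["Rm"].T@(np.array([.5535,-.07,.113])-w["o"]); p=w["K"]@np.array([d[0],-d[1],-d[2]]); print(p[:2]/p[2], w["o"])
E
python3 r2.py w2.pkl w3.pkl side.pkl
```

```text
[161.00226306 102.66773228] [ 0.49333035 -0.29352173  0.36882164]
w2.pkl [ 0.5537 -0.0687  0.0372] 0.1123 [(72, 3), (75, 0), (78, 0), (81, 0), (84, 0), (87, 0), (90, 0), (93, 0), (96, 0), (99, 2), (255, 0), (258, 0), (261, 0), (264, 0), (267, 0), (270, 0), (273, 0), (276, 0), (279, 3)]
w3.pkl [ 0.5536 -0.0688  0.0369] 0.1123 [(72, 2), (75, 0), (78, 0), (81, 0), (84, 0), (87, 0), (90, 0), (93, 0), (96, 0), (99, 0), (255, 0), (258, 0), (261, 0), (264, 0), (267, 0), (270, 0), (273, 0), (276, 0), (279, 0)]
side.pkl [ 0.554  -0.071   0.0369] 0.1129 [(3, 0), (6, 1), (9, 1), (12, 1), (24, 1), (27, 1), (48, 1), (72, 1), (75, 0), (78, 0), (81, 0), (84, 0), (87, 0), (90, 0), (93, 0), (96, 0), (99, 1), (108, 1), (117, 1), (123, 0), (129, 0), (141, 1), (144, 0), (147, 1), (150, 1), (156, 1), (159, 1), (162, 0), (168, 0), (174, 1), (177, 0), (186, 1), (198, 1), (222, 1), (228, 1), (237, 1), (255, 0), (258, 0), (261, 0), (264, 0), (267, 0), (270, 0), (273, 0), (276, 0), (279, 0), (288, 1), (294, 0), (303, 1), (312, 0), (315, 0), (321, 1), (327, 1), (333, 1), (336, 0), (342, 1), (345, 0), (348, 1), (357, 1)]
```

```bash
sed -i 's/C2=.*/C2=np.array([.5532,-.0697])/' plan.py; python3 - <<'E'
from plan import *
d=delta(C2,.1865,56,36); print(d.tolist()); apply(d); 
print(delta(C2,.1485,56,36).tolist(), delta(C2,.1435,56,36).tolist())
E
```

```text
[0.087, -0.0, -0.12, 12.96, -10.95, 9.7]
[-0.0, -0.0, 0.0, -2.24, 0.0, 3.07] [-0.0, -0.0, 0.0, -2.53, 0.0, 3.48]
```

Emit:
move_arm(
  deltas=[0.087,0,-0.12,12.96,-10.95,9.7,0.4,0.087,0,-0.12,12.96,-10.95,9.7,0.4,0.087,0,-0.12,12.96,-10.95,9.7,0.4,0.087,0,-0.12,12.96,-10.95,9.7,0.4,0.087,0,-0.12,12.96,-10.95,9.7,0.4,0.087,0,-0.12,12.96,-10.95,9.7,0.4,0.087,0,-0.12,12.96,-10.95,9.7,0.4],
)

```text
time: 6.9
tool_pos: [0.5572, -0.0657, 0.1775]
ee_rot: [3.141, -0.628, 0.977]
wrist_force: [-0.3, -0.4, -1.9]
width: 0.0567
finger_force: 29.9
```

Emit:
move_arm(
  deltas=[0,0,0,-1.2,0,1.6,0.4,0,0,0,-2.24,0,3.07,0.4,0,0,0,-2.24,0,3.07,0.4,0,0,0,-2.24,0,3.07,0.4],
)

```text
time: 7.3
tool_pos: [0.5569, -0.0659, 0.1397]
ee_rot: [-3.14, -0.628, 0.975]
wrist_force: [0.8, -0.3, -0.3]
width: 0.0563
finger_force: 29.9
```

```bash
python3 - <<'E'
from plan import *
apply([0,0,0,-2.24,0,3.07])
import h; O=[]
for i in range(5):
    o=h.robot.get_obs(); O.append(np.r_[o["tool_pos"],o["ee_rot"]]); w=h.snap("wrist")
p,r=load(); print(np.mean(O,0).round(4),p.round(4),r.as_euler("xyz").round(4),o["wrist_force"].round(1))
h.save(w,"w4.png",(150,150,420,420),2)
for z in(.1445,.1415,.1385,.1355): print(z,delta(C2,z,56,36).tolist())
E
```

```text
[ 0.5572 -0.0657  0.1406  1.8837 -0.6282  0.9772] [ 0.5564 -0.0648  0.1404] [ 3.1416 -0.6284  0.9779] [ 0.8  0.3 -0.4]
0.1445 [-0.0, -0.0, 0.0, -0.23, 0.0, 0.33]
0.1415 [-0.0, -0.0, 0.0, -0.41, 0.0, 0.57]
0.1385 [-0.0, -0.0, 0.0, -0.59, 0.0, 0.81]
0.1355 [-0.0, -0.0, 0.0, -0.76, 0.0, 1.06]
```

View pics/w4.png

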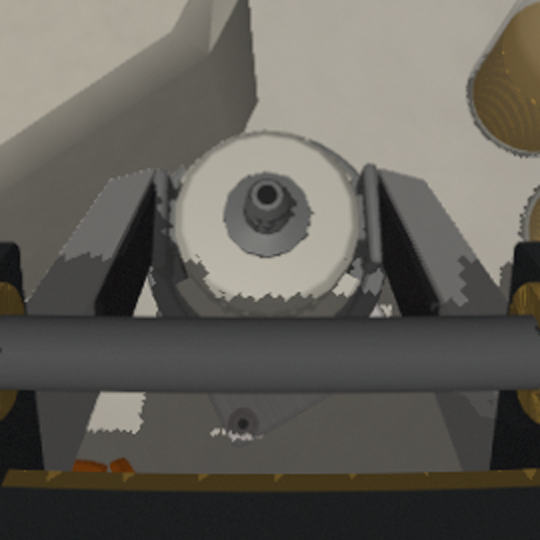

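The cap, barb at crop (267,200), sits concentric over c2's collar. I feel downward in small steps.

Emit:
move_arm(
  deltas=[0,0,0,-0.23,0,0.33,0.4,0,0,0,-0.35,0,0.48,0.4,0,0,0,-0.35,0,0.48,0.4],
)

```text
time: 7.85
tool_pos: [0.5565, -0.0643, 0.1335]
ee_rot: [-3.141, -0.628, 0.977]
wrist_force: [0.2, 0.5, -0.2]
width: 0.0567
finger_force: 29.9
```

Emit:
move_arm(
  deltas=[0,0,0,-0.15,0,0.2,0.4,0,0,0,-0.29,0,0.4,0.4,0,0,0,-0.29,0,0.4,0.4],
)

```text
time: 8.15
tool_pos: [0.5565, -0.0644, 0.1285]
ee_rot: [-3.141, -0.628, 0.977]
wrist_force: [0.6, 0.2, -1.7]
width: 0.0564
finger_force: 29.9
```

Emit:
move_arm(
  deltas=[0,0,0,-0.18,0,0.24,0.4,0,0,0,-0.29,0,0.4,0.4,0,0,0,-0.29,0,0.4,0.4],
)

```text
time: 8.45
tool_pos: [0.557, -0.0646, 0.125]
ee_rot: [3.14, -0.629, 0.979]
wrist_force: [-2.4, -0.9, 4.3]
width: 0.0563
finger_force: 29.9
```

Emit:
move_arm(
  deltas=[0,0,0,-0.15,0,0.2,0.4,0,0,0,-0.25,0,0.35,0.4,0,0,0,-0.25,0,0.35,0.4,0,0,0,-0.25,0,0.35,0.4],
)

```text
time: 8.85
tool_pos: [0.5572, -0.0645, 0.1218]
ee_rot: [3.139, -0.63, 0.98]
wrist_force: [-4.0, -0.8, 7.3]
width: 0.0564
finger_force: 30.0
```

```bash
python3 - <<'E'
from plan import *
for r in([-.35,.48],[-.29,.4],[-.29,.4],[-.25,.35]): apply([0,0,0,r[0],0,r[1]])
import h; O=[]
for i in range(4):
    o=h.robot.get_obs(); O.append(np.r_[o["tool_pos"],o["wrist_force"]]); h.robot.snapshot("wrist")
p,r=load(); print(np.mean(O,0).round(4),p.round(4),"origin cmd",p[2]+.0081-.0365,o["wrist_torque"])
for y in(50,44,38): print(y,delta(C2,p[2]+.0081,y,36).tolist())
E
```

```text
[ 0.5572 -0.0645  0.1218 -3.7934 -1.4536  7.6012] [ 0.5565 -0.0648  0.1203] origin cmd 0.09190561107525266 [0.31148125 0.35647049 0.29527015]
50 [-0.062, -0.0, 0.085, -0.0, 0.06, -0.0]
44 [-0.123, -0.0, 0.17, -0.01, 0.12, -0.01]
38 [-0.185, -0.0, 0.255, -0.02, 0.18, -0.02]
```

```bash
sed -i 's/C2=.*/C2=np.array([.5525,-.0699])/' plan.py; python3 - <<'E'
from plan import *
print(delta(C2,.0900+.0365,56,36).tolist())
E
```

```text
[-0.0, -0.0, 0.0, -0.16, -0.04, 0.12]
```

Emit:
move_arm(
  deltas=[0,0,0,-0.08,-0.02,0.06,0.4,0,0,0,-0.16,-0.04,0.12,0.4,0,0,0,-0.16,-0.04,0.12,0.4],
)

```text
time: 9.35
tool_pos: [0.5571, -0.0646, 0.1211]
ee_rot: [3.138, -0.631, 0.981]
wrist_force: [-3.9, -1.6, 10.4]
width: 0.0562
finger_force: 30.0
```

```bash
python3 - <<'E'
from plan import *
apply([0,0,0,-.16,-.04,.12])
import h; O=[]
for i in range(4):
    o=h.robot.get_obs(); O.append(np.r_[o["tool_pos"],o["wrist_force"]]); h.robot.snapshot("wrist")
p,r=load(); print(np.mean(O,0).round(4),p.round(4),o["wrist_torque"])
for y in(53,50,47,44,40,34,28): print(y,delta(C2,p[2]+.0081,y,36).tolist())
E
```

```text
[ 0.5571 -0.0646  0.1211 -3.8813 -0.7665 10.3391] [ 0.5558 -0.0651  0.1184] [0.62329671 0.17879362 0.37366147]
53 [-0.031, -0.0, 0.043, 0.0, 0.03, 0.0]
50 [-0.062, -0.0, 0.085, 0.0, 0.06, -0.0]
47 [-0.093, -0.0, 0.127, -0.0, 0.09, -0.0]
44 [-0.123, -0.0, 0.17, -0.01, 0.12, -0.01]
40 [-0.164, -0.0, 0.226, -0.01, 0.16, -0.01]
34 [-0.226, -0.0, 0.311, -0.03, 0.22, -0.02]
28 [-0.288, -0.0, 0.396, -0.05, 0.27, -0.04]
```

Emit:
move_arm(
  deltas=[-0.031,0,0.043,0,0.03,0,0.4,-0.062,0,0.085,0,0.06,0,0.4,-0.093,0,0.127,0,0.09,0,0.4,-0.093,0,0.127,0,0.09,0,0.4],
)

```text
time: 9.95
tool_pos: [0.5589, -0.0653, 0.1216]
ee_rot: [3.134, -0.633, 0.823]
wrist_force: [-1.3, 0.2, 8.2]
width: 0.0565
finger_force: 30.0
```

```bash
python3 - <<'E'
from plan import *
apply([-.093,0,.127,0,.09,0])
import h; O=[]
for i in range(3):
    o=h.robot.get_obs(); O.append(np.r_[o["tool_pos"],o["ee_rot"][1:],o["wrist_force"],o["wrist_torque"]]); h.robot.snapshot("wrist")
p,r=load(); print(np.mean(O,0).round(4),p.round(4),r.as_euler("xyz").round(3))
for y in(42,36,30,24,18,12,6): print(y,delta(C2,p[2]+.0081,y,36).tolist())
E
```

```text
[ 0.5589 -0.0653  0.1215 -0.6329  0.8234 -0.8577  0.0639  8.0137  0.4871
 -0.2899  0.0099] [ 0.5566 -0.0656  0.1184] [ 3.141 -0.628  0.821]
42 [-0.051, -0.0, 0.071, -0.0, 0.05, -0.0]
36 [-0.112, -0.0, 0.156, -0.01, 0.11, -0.01]
30 [-0.174, -0.0, 0.24, -0.02, 0.17, -0.02]
24 [-0.236, -0.0, 0.325, -0.04, 0.23, -0.03]
18 [-0.297, -0.0, 0.41, -0.06, 0.28, -0.05]
12 [-0.359, -0.0, 0.495, -0.09, 0.33, -0.07]
6 [-0.42, -0.0, 0.579, -0.12, 0.38, -0.09]
```

Emit:
move_arm(
  deltas=[-0.051,0,0.071,0,0.05,0,0.4,-0.112,0,0.156,-0.01,0.11,-0.01,0.4,-0.174,0,0.24,-0.02,0.17,-0.02,0.4,-0.236,0,0.325,-0.04,0.23,-0.03,0.4,-0.236,0,0.325,-0.04,0.23,-0.03,0.4],
)

```text
time: 10.6
tool_pos: [0.5604, -0.0671, 0.1222]
ee_rot: [3.134, -0.636, 0.421]
wrist_force: [-0.8, -0.0, 7.0]
width: 0.0567
finger_force: 30.0
```

```bash
python3 - <<'E'
from plan import *
apply([-.236,0,.325,-.04,.23,-.03])
import h
o=h.robot.get_obs(); p,r=load(); print(o["tool_pos"],o["wrist_force"],o["wrist_torque"],o["ee_rot"],p.round(4))
for y in(18,12,7,3,0.5,-1,-2,-3,-4): print(y,delta(C2,p[2]+.0081,y,36).tolist())
E
```

```text
[ 0.56035291 -0.06713857  0.12219584] [-0.75897918 -0.03864956  6.95784973] [ 0.16448367 -0.38650485 -0.06783068] [ 3.13387761 -0.63572289  0.42095677] [ 0.5579 -0.0675  0.1184]
18 [-0.061, -0.0, 0.085, -0.0, 0.06, -0.0]
12 [-0.123, -0.0, 0.17, -0.01, 0.12, -0.01]
7 [-0.174, -0.0, 0.24, -0.02, 0.17, -0.02]
3 [-0.215, -0.0, 0.297, -0.03, 0.21, -0.02]
0.5 [-0.241, -0.0, 0.332, -0.04, 0.23, -0.03]
-1 [-0.256, -0.0, 0.353, -0.05, 0.25, -0.03]
-2 [-0.266, -0.0, 0.367, -0.05, 0.26, -0.04]
-3 [-0.277, -0.0, 0.381, -0.05, 0.26, -0.04]
-4 [-0.287, -0.0, 0.395, -0.06, 0.27, -0.04]
```

Emit:
move_arm(
  deltas=[-0.061,0,0.085,0,0.06,0,0.4,-0.123,0,0.17,-0.01,0.12,-0.01,0.4,-0.174,0,0.24,-0.02,0.17,-0.02,0.4,-0.215,0,0.297,-0.03,0.21,-0.02,0.4,-0.241,0,0.332,-0.04,0.23,-0.03,0.4,-0.241,0,0.332,-0.04,0.23,-0.03,0.4],
)

```text
time: 11.2
tool_pos: [0.5614, -0.0698, 0.1225]
ee_rot: [3.137, -0.638, 0.011]
wrist_force: [-0.9, -1.0, 6.9]
width: 0.0567
finger_force: 29.9
```

```bash
python3 - <<'E'
from plan import *
apply([-.241,0,.332,-.04,.23,-.03])
import h
o=h.robot.get_obs(); p,r=load(); print(o["tool_pos"],o["wrist_force"],o["wrist_torque"],o["ee_rot"],p.round(4))
for y in(-.5,-1.5,-2.5,-3.5,-4.5,-5.5): print(y,delta(C2,p[2]+.0081,y,36).tolist())
E
```

```text
[ 0.56139828 -0.06984835  0.12254449] [-0.88370616 -1.00649404  6.88954255] [-0.0727028  -0.32510212 -0.17024579] [ 3.1371011  -0.63795878  0.0107816 ] [ 0.5584 -0.0698  0.1184]
-0.5 [-0.01, -0.0, 0.014, 0.0, 0.01, -0.0]
-1.5 [-0.02, -0.0, 0.028, 0.0, 0.02, -0.0]
-2.5 [-0.031, -0.0, 0.042, 0.0, 0.03, -0.0]
-3.5 [-0.041, -0.0, 0.056, -0.0, 0.04, -0.0]
-4.5 [-0.051, -0.0, 0.07, -0.0, 0.05, -0.0]
-5.5 [-0.061, -0.0, 0.085, -0.0, 0.06, -0.0]
```

Emit:
move_arm(
  deltas=[-0.02,0,0.028,0,0.02,0,0.4,-0.031,0,0.042,0,0.03,0,0.4,-0.041,0,0.056,0,0.04,0,0.4,-0.041,0,0.056,0,0.04,0,0.4],
)

```text
time: 11.6
tool_pos: [0.5615, -0.0705, 0.1225]
ee_rot: [3.139, -0.638, -0.06]
wrist_force: [-1.1, -1.1, 8.5]
width: 0.0563
finger_force: 30.0
```

```bash
python3 - <<'E'
from plan import *
apply([-.041,0,.056,0,.04,0])
import h
for i in range(3):
    o=h.robot.get_obs(); print(o["tool_pos"].round(4),o["wrist_force"].round(2),o["wrist_torque"].round(3),o["ee_rot"].round(4)); h.robot.snapshot("top")
p,r=load();print(p.round(4),r.as_euler("xyz").round(4))
E
```

```text
[ 0.5615 -0.0705  0.1225] [-1.11 -1.1   8.45] [-0.075 -0.385 -0.009] [ 3.1386 -0.6378 -0.0596]
[ 0.5615 -0.0705  0.1225] [0.06 0.32 6.85] [ 0.003 -0.347  0.043] [ 3.1389 -0.6378 -0.0596]
[ 0.5615 -0.0704  0.1225] [-1.03  0.3   7.22] [ 0.041 -0.375  0.063] [ 3.1392 -0.6378 -0.0599]
[ 0.5584 -0.0702  0.1184] [ 3.1412 -0.6287 -0.0606]
```

Emit:
move_arm(
  deltas=[-0.01,0,0.014,0,0.01,0,0.4,-0.02,0,0.029,0,0.02,0,0.4,-0.02,0,0.029,0,0.02,0,0.4],
)

```text
time: 12.05
tool_pos: [0.5614, -0.0707, 0.1224]
ee_rot: [3.14, -0.638, -0.095]
wrist_force: [-2.0, -0.7, 6.8]
width: 0.0567
finger_force: 30.0
```

```bash
python3 - <<'E'
from plan import *
apply([-.02,0,.029,0,.02,0])
import h
for i in range(3):
    o=h.robot.get_obs(); print(o["wrist_force"].round(2),o["wrist_torque"].round(3),o["ee_rot"].round(4)); h.robot.snapshot("top")
p,r=load();print(r.as_euler("xyz").round(4))
E
```

```text
[-2.04 -0.73  6.8 ] [-0.113 -0.373  0.041] [ 3.14   -0.6378 -0.0954]
[-0.44  0.55  7.15] [-0.087 -0.321  0.056] [ 3.1402 -0.6378 -0.0955]
[0.25 0.44 7.44] [-0.076 -0.319 -0.005] [ 3.1404 -0.6378 -0.0957]
[-3.1408 -0.6287 -0.0965]
```

Emit:
move_arm(
  deltas=[-0.01,0,0.014,0,0.01,0,0.4,-0.02,0,0.028,0,0.02,0,0.4,-0.02,0,0.028,0,0.02,0,0.4],
)

```text
time: 12.5
tool_pos: [0.5614, -0.0709, 0.1224]
ee_rot: [3.14, -0.638, -0.129]
wrist_force: [-0.8, -0.6, 6.9]
width: 0.0565
finger_force: 30.1
```

```bash
python3 - <<'E'
from plan import *
apply([-.02,0,.028,0,.02,0])
import h,pickle
for i in range(3):
    o=h.robot.get_obs(); print(o["wrist_force"].round(2),o["wrist_torque"].round(3),o["ee_rot"].round(4)); w=h.snap("wrist")
p,r=load();print(r.as_euler("xyz").round(4))
pickle.dump(w,open("w5.pkl","wb")); h.save(w,"w5.png",(150,150,420,420),2)
t=h.snap("top"); pickle.dump(t,open("t5.pkl","wb"))
E
```

```text
[-0.79 -0.59  6.85] [-0.135 -0.327  0.31 ] [ 3.1399 -0.6378 -0.1289]
[0.65 0.9  7.71] [-0.121 -0.289  0.331] [ 3.1401 -0.6377 -0.1289]
[-0.38  0.46  6.91] [-0.036 -0.347  0.392] [ 3.1403 -0.6377 -0.1291]
[-3.1405 -0.6287 -0.1311]
```

View pics/w5.png

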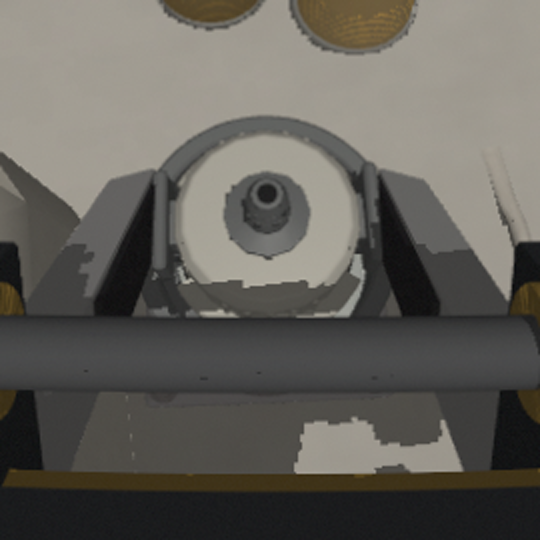

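Emit:
move_arm(
  deltas=[-0.007,0,0.01,0,0.01,0,0.4,-0.014,0,0.019,0,0.01,0,0.4,-0.014,0,0.019,0,0.01,0,0.4],
)

```text
time: 13.0
tool_pos: [0.5614, -0.0709, 0.1224]
ee_rot: [3.14, -0.638, -0.152]
wrist_force: [-0.9, -0.7, 6.9]
width: 0.0569
finger_force: 30.2
```

```bash
python3 - <<'E'
from plan import *
apply([-.014,0,.019,0,.01,0])
import h,pickle
for i in range(3):
    o=h.robot.get_obs(); print(o["wrist_force"].round(2),o["wrist_torque"].round(3),o["ee_rot"].round(4)); w=h.snap("wrist")
p,r=load();print(r.as_euler("xyz").round(4))
print(delta(C2,p[2]+.0081+.001,-7,36),delta(C2,p[2]+.0081+.0,-5.5,36))
E
```

```text
[-0.88 -0.71  6.91] [-0.13  -0.354  0.63 ] [ 3.1396 -0.6377 -0.1516]
[ 0.31 -0.92  7.18] [-0.096 -0.352  0.611] [ 3.1398 -0.6378 -0.1516]
[-1.09  0.31  6.47] [-0.072 -0.355  0.667] [ 3.14   -0.6378 -0.1519]
[-3.1407 -0.6287 -0.1546]
[ 0.018 -0.    -0.026  0.06  -0.01  -0.08 ] [ 0.034 -0.    -0.047 -0.    -0.03  -0.   ]
```

The twist torque rose from 0 to 0.63 Nm over the last degrees, so this is the hard stop. I ease off the twist and let go.

Emit:
move_arm(
  deltas=[0.032,0,-0.045,0,-0.03,0,0.4,0.032,0,-0.045,0,-0.03,0,0.4,0.032,0,-0.045,0,-0.03,0,-0.3,0.032,0,-0.045,0,-0.03,0,-0.45,0.032,0,-0.045,0,-0.03,0,-0.6,0.032,0,-0.045,0,-0.03,0,-1,0.032,0,-0.045,0,-0.03,0,-1,0.032,0,-0.045,0,-0.03,0,-1],
)

```text
time: 13.95
tool_pos: [0.5581, -0.0699, 0.1168]
ee_rot: [-3.141, -0.627, -0.099]
wrist_force: [-0.4, -0.4, -0.5]
width: 0.0937
finger_force: 0.0
```

```bash
python3 - <<'E'
from plan import *
apply([.032,0,-.045,0,-.03,0])
print(delta(C2,.20,-5.5,36), load()[1].as_euler("xyz"))
E
```

```text
[ 2.00e-03 -0.00e+00 -2.00e-03  4.32e+00  0.00e+00 -5.95e+00] [-3.14139173 -0.62872342 -0.09897325]
```

Emit:
move_arm(
  deltas=[0,0,0,2.16,0,-2.97,-1,0,0,0,4.32,0,-5.95,-1,0,0,0,4.32,0,-5.95,-1,0,0,0,4.32,0,-5.95,-1],
)

```text
time: 14.35
tool_pos: [0.5589, -0.0702, 0.1923]
ee_rot: [3.141, -0.63, -0.099]
wrist_force: [-0.2, 0.1, -0.1]
width: 0.0941
finger_force: 0.0
```

```bash
python3 - <<'E'
from plan import *
apply([0,0,0,4.32,0,-5.95])
import h,pickle,cv2
w=h.snap("wrist"); s=h.snap("side"); t=h.snap("top"); pickle.dump((w,s,t),open("fin.pkl","wb"))
def cr(i,b): return cv2.resize(i["image"][b[1]:b[3],b[0]:b[2],::-1],(400,400),interpolation=cv2.INTER_CUBIC)
cv2.imwrite("pics/fin.png",np.clip(np.hstack([cr(w,(220,215,350,345)),cr(s,(195,165,285,255))])*1.3,0,255).astype(np.uint8))
for n,i in(("w",w),("s",s)):
    C=h.cloud(i); Q=C[np.hypot(C[...,0]-.553,C[...,1]+.07)<.045]
    for lo,hi in((.1165,.1345),(.136,.139),(.139,.148),(.148,.16)):
        q=Q[(Q[:,2]>lo)&(Q[:,2]<hi)]
        if len(q)>20: print(n,lo,len(q),cv2.minAreaRect(q[:,:2].astype(np.float32)),np.percentile(q[:,2],99))
E
```

```text
w 0.1165 3643 ((0.5587688684463501, -0.06905803829431534), (0.06929106265306473, 0.04709818959236145), 84.14884185791016) 0.13444337291506442
w 0.136 112 ((0.555014967918396, -0.06927947700023651), (0.01710060052573681, 0.01948937214910984), 65.39171600341797) 0.13888648271290666
w 0.139 67 ((0.5536634922027588, -0.0683189406991005), (0.01006491482257843, 0.008515994995832443), 71.52571868896484) 0.14786099185750842
w 0.148 152 ((0.554985523223877, -0.06881701201200485), (0.008600699715316296, 0.008757377043366432), 57.71255111694336) 0.15259779371789592
s 0.1165 439 ((0.5528524518013, -0.07129161059856415), (0.04995128512382507, 0.07089702785015106), 23.951448440551758) 0.1344334550448643
s 0.136 25 ((0.5547844171524048, -0.07144273072481155), (0.014779483899474144, 0.017993804067373276), 70.80303955078125) 0.1386656181788775
s 0.139 22 ((0.5528329610824585, -0.07369907945394516), (0.0054748281836509705, 0.0085208211094141), 43.21135330200195) 0.14735981582984148
```

View pics/fin.png

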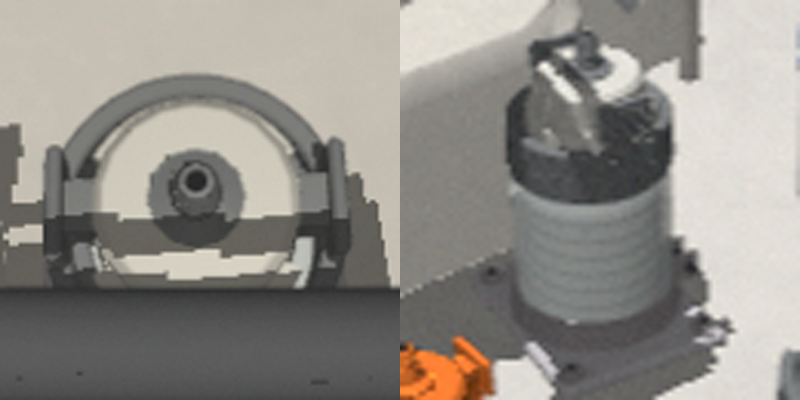

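Locked: the tabs are 69 mm across (fully out), centred on the barb, and the top is at 152.6 mm, the same height it had on canister 1. I back off and hand in.

Emit:
move_arm(
  deltas=[0,0,0,2,0,-6,-1,0,0,0,4,0,-8,-1,0,0,0,4,0,-8,-1,0,0,0,4,0,-8,-1],
)

```text
time: 14.9
tool_pos: [0.544, -0.0687, 0.2794]
ee_rot: [3.142, -0.628, -0.099]
wrist_force: [0.5, -0.3, -1.1]
width: 0.0939
finger_force: 0.0
```

```bash
python3 -c "
from bench import robot
print(robot.get_obs()['wrist_force']); print(robot.close_job())"
```

```text
[ 0.52743812 -0.27245045 -1.08378356]
the job is handed in; nothing more can be done
None
```

The cap is off canister 1 and fitted to the open canister: turned clockwise to its stop, both tabs measured fully out and the top at its locked height, handed in at about 15 s; the job returned no verdict, and the cap's heading came out about 4° clockwise of the notches I measured.

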